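# Unlock and unscrew the topping jar

### The arm

A 6-joint arm with a two-finger parallel gripper is mounted at the origin on the work surface. World frame = base frame: x ahead of the robot, y to its left, z up, the work surface at z = 0. Lengths are in m, angles in degrees, forces in N, time in s.
With the tool pointing down it reaches from about 0.3 to 0.75 m from the base axis. Payload 8.5 kg.
Tool frame: the origin (TCP) lies at the very end of the fingers, on their centre line; the grasp point (between the pads) lies env.pinch_z behind it (env.pinch_z is the distance from the TCP to the grasp point, in m); z points along the fingers, y is the line along which they close (so a half turn about z gives the same grasp; the last joint's range is limited). The gripper opens to 85 mm and grips with 20 to 120 N. Pads are 22 mm wide; open, the fingers measure 114 mm over their backs; the gripper's body (76 mm by 85 mm) begins 54 mm behind the grasp point. The pads swing forward as they close: fully open they stand 13 mm farther back than shut.
Start: joints at [60.315, 21.807, 74.336, -0, 83.858, -12.336], TCP at [0.164, 0.525, 0.231] pointing down, gripper open.
Joint ranges: [-178.18, 178.18], [-50.72, 133.34], [12.68, 142.11], [-81.47, 261.47], [9.98, 163.14], [-165.26, 165.26]. Speed limits (degrees/s): [136.94, 136.94, 180, 180, 180, 180].

### API

Orientations are given as a 3x3 rotation matrix whose columns are the frame's x, y, z axes.
In Python, from rig import telemetry, get_image, env gives the robot as it stands. The module is installed in compiled form; this text tells all that it offers.
- The arm moves only by the tool apply_moves, never from a script. Its argument "series" is a list of rows, each a list of 7 numbers: the shift along the tool's x, y, z in mm, then the turn, a rotation vector about the tool's x, y, z in degrees, then the opening, from 0 (shut) to 1 (fully open). A call has 1 to 12 rows; each row shifts and turns the commanded pose from where the row before left it, along the tool's axes as they then stand; what a row does not reach is not made up. A row lasts 1/8 s, in which the tool goes at most 62.5 mm and 10.7 degrees, less where a joint would pass 70% of its speed; a pose out of reach is approached as far as the arm can. A call with a gripper value outside its range is refused whole. The fingers move at their own pace and stop on an object; "grip_force" is the grip in N (left out, the last holds). Time passes only in rows, so rows that do not move let the fingers close. It gives the time, the measured TCP pose, the force, the opening and the grip force at its end, in the units of the state.
- telemetry.observe(): the state, without advancing time (a new reading comes with each control period).
- get_image(name): name is "scene" or "top"; returns a dict with "frame" (480x640x3 uint8, red, green, blue), "z_map" (480x640 float32, m along the optical axis (not along the pixel's ray), 0 where there is no reading), "vertical_fov" (degrees; the focal length in pixels is half the picture's height over the tangent of half this angle, whatever the lens; pixels are square), "cx", "cy" (the principal point, pixels), "eye" and "attitude" of the camera in the world. Camera axes: x right, y up, looking along -z (the intrinsics and any distortion apply to the point x, -y, -z); pixel columns grow to the right and rows downward; lengths in m; the calibration is good to about 2 mm. A picture is of the moment at which its call begins.
- env.close_job(): hands the job in; it is judged then, once.
The state is a dict: "time_s": time; "q": joint angles; "qvel": joint speeds; "joint_efforts": joint torques, N m; "position": TCP position; "tool_rot": TCP orientation; "ft_force": force on the tool from outside, world axes, zero at the start; "wrist_torque": the same for the moment, N m; "grip_width": finger opening in m; "gripper_force": force on a finger pad.
Only numpy, scipy, OpenCV 4.12 (cv2) and the standard library are available. Lean on these libraries where they do the work, as an engineer would, in place of code of your own. Each camera call takes 0.05 s, during which the arm holds its last target. There are 200 camera calls.

### The job

Open the square topping jar that stands in its holder: first draw the locking pin straight out of its bore, hang it by its collar in the side notch of the same plate and let go of it. Then unscrew the tight cap counter-clockwise by its grip bar while the holder braces the jar, stop turning when the threads come free, and lift the cap off without raising the jar out of its seat. Finish while still holding the cap in the gripper, level and still, a few centimetres straight above the jar's mouth; do not put it down, and do not shift the cups and other things standing around.

Things in the scene. Friction and masses are not known exactly. Their poses are not given: they have to be found in the camera images.
- station: fixed steel jar holder. Origin: middle of its square well, at table height; z up. Well 80 mm square inside, floor 8 mm above the table, walls 30 mm higher: keeps the jar's foot from turning (2 mm play), not from being lifted. On the +y side a post carries a level plate, 10 mm thick, top 110 mm above the table, x -20 to 20, y 54 to 130 mm
- bore (a point): mouth of the round bore (11.5 mm wide, right through the plate) at the plate's top, 70 mm to +y of the station's origin; axes as the station's. The pin starts in it
- notch (a point): where the pin's axis belongs in the parking notch, at the plate's top, 112 mm to +y of the station's origin; axes as the station's. The notch is a slot right through the plate, 14 mm wide in y, open at the plate's -x edge (20 mm away), closed 7 mm to +x. The collar hangs on its rims; the pin may be lowered in from above or slid in from -x
- pin_grip (a point): upright steel locking pin, 90 g: shaft 10 mm wide, 40 mm long; above it a collar 24 mm wide, 6 mm thick, that rests on the plate; above it a round stem 14 mm wide, 56 mm long. Point on the stem's axis, 18 mm below its top, 44 mm above the collar's underside, 84 mm above the foot; z up. In the bore its stem bars the cap's ear, so the cap cannot unscrew
- jar_mouth (a point): square white jar, 76 x 76 mm, 104 mm to the shoulder, about 0.9 kg, loose in the well; round neck 48 mm wide. Point on the neck's axis, 126 mm above the jar's underside, 2 mm above the neck's rim; axes the jar's, z up. Threads let the cap go only while the cap's x axis is 0.95 to 1.50 rad counter-clockwise from above of the jar's x axis, best 1.22; farther on they catch again
- seal (a joint): sprung rubber disc in the jar's mouth, under the cap; 0 m screwed down, up to 0.004 when the cap is free. It pushes the cap up with about 20 N, which makes it tight: roughly 0.2 to 0.5 N m to turn. The cap does not rise while it turns; free of the threads it springs up by up to 4 mm and lifts straight off
- cap_grip (a point): black screw cap, about 120 g: skirt 72 mm wide, 24 mm high, flat top; on it a grip bar 52 mm long (x), 16 mm thick (y), 42 mm high. Point: middle of the bar, 21 mm above the flat top, 45 mm above the skirt's lower edge; z up. Starts with its x axis 0 to 0.2 rad clockwise of the jar's. Unscrews counter-clockwise from above; clockwise it meets a stop. Closed, its edge is 18 mm below jar_mouth
- cap_ear (a point): tip of the cap's ear, a tab 12 mm wide and 8 mm thick that sticks out sideways from the skirt, 74 mm from the cap's axis, 78 degrees counter-clockwise of the cap's x axis; axes as the cap's
- cup_a: clear open cup, 84 mm wide, 85 mm high, beside the holder; bystander, origin at the middle of its underside
- cup_b: clear open cup, 84 mm wide, 85 mm high, behind the holder; bystander, origin at the middle of its underside
- topping_bowl: white bowl, 100 mm wide, 45 mm high; bystander, origin at the middle of its underside
- squeeze_bottle: yellow squeeze bottle, 62 mm wide, 195 mm high; bystander, origin at the middle of its underside
- shaker_a: shaker jar, 60 mm wide, 120 mm high; bystander, origin at the middle of its underside
- shaker_b: shaker jar, 60 mm wide, 120 mm high; bystander, origin at the middle of its underside
- scoop_spoon: steel spoon 180 mm long, lying along its x; bystander, origin at its middle

How it is judged (in metres and radians):
On the way, in this order (a step that is already met when the one before it is completed fails the run):
1. the pin hangs by its collar in the side notch, let go, the cap still screwed on (horizontal distance between pin_grip and notch below 0.009 m and z of pin_grip in the frame of notch between 0.039 and 0.05 m and angle between pin_grip's own z axis and vertical below 0.2 rad and contact force between pin and the fingers below 0.2 N and angle between the x axis of cap_grip and the x axis of jar_mouth, either way round below 0.7 rad and z of cap_grip in the frame of jar_mouth below 0.034 m), for 0.2 s.
2. the cap is turned until its threads are free, still down on the neck (angle between the x axis of cap_grip and the x axis of jar_mouth, either way round above 0.85 rad and z of cap_grip in the frame of jar_mouth below 0.036 m and distance of jar_mouth from where it was at the start of the episode below 0.008 m and angle between jar_mouth's own z axis and vertical below 0.06 rad), for 0.1 s.
At the end, for the whole second after the job is handed in: Cap gripped (over 1.5 N), touching nothing else, still, x axis over 0.85 rad from the jar's, edge 5 to 78 mm above the mouth, within 30 mm of its axis, tilt under 0.2 rad; jar within 8 mm of its start, tilt under 0.06; pin released, upright (0.2), hanging within 9 mm of the notch point (horizontal distance between pin_grip and notch below 0.009 m and z of pin_grip in the frame of notch between 0.039 and 0.05 m and angle between each of pin_grip, cap_grip's own z axis and vertical below 0.2 rad and contact force between pin and the fingers below 0.2 N and distance of jar_mouth from where it was at the start of the episode below 0.008 m and angle between jar_mouth's own z axis and vertical below 0.06 rad and z of cap_grip in the frame of jar_mouth between 0.05 and 0.123 m and horizontal distance between cap_grip and jar_mouth below 0.03 m and contact force between cap and the fingers above 1.5 N and contact force between cap and jar below 0.1 N and contact force between cap and station below 0.1 N and contact force between cap and pin below 0.1 N and linear speed of cap below 0.03 m/s and angle between the x axis of cap_grip and the x axis of jar_mouth, either way round above 0.85 rad); the arm keeps its last pose, push and grip.
It fails at once if the jar is lifted out of its seat (raised or shifted more than 15 mm) (distance of jar_mouth from where it was at the start of the episode above 0.015 m).
It fails at once if a bystander is shifted more than 30 mm (distance of any of cup_a, cup_b, topping_bowl, squeeze_bottle, shaker_a, shaker_b, scoop_spoon from where it was at the start of the episode above 0.03 m).
It fails at once if the pin is dropped on the table (height (world z) of pin_grip below 0.1 m).
It also fails if it takes over 45 s, if anything falls off the work surface, if the arm or the gripper's body presses on something with over 40 N, if the wrist force passes 120 N, or if a joint passes its speed limit or range.

## Working session

There is one attempt and no reset: what is moved stays moved. The work goes in short steps, Python scripts to look and compute and a tool call to move; the robot and the scene stay as the last step left them, time stands still between calls to the robot, and variables do not carry over. Pictures are saved under pics/ and viewed, at most 10 in all, crops included, and the job is handed in when it is done.

Besides the shell and the picture viewer there is one more tool, called after "Request:" by a JSON object that holds its "name" and its "arguments". apply_moves: Moves the arm, as the interface text tells. Its arguments: {"type":"object","properties":{"series":{"type":"array"},"grip_force":{"type":"number"}},"required":["series"]}

```bash
mkdir -p pics
cat > h.py <<'E'
import numpy as np, cv2
from rig import telemetry, get_image, env
def deproj(im,u,v,z=None):
    H=im["frame"].shape[0]; f=H/2/np.tan(np.radians(im["vertical_fov"])/2)
    u=np.asarray(u,float);v=np.asarray(v,float)
    if z is None: z=im["z_map"][v.astype(int),u.astype(int)]
    p=np.stack([(u-im["cx"])/f*z,-(v-im["cy"])/f*z,-z*np.ones_like(u)],-1)
    return p@np.array(im["attitude"]).T+np.array(im["eye"])
def allpts(im):
    v,u=np.mgrid[:480,:640]; return deproj(im,u,v)
E
python3 - <<'E'
from h import *
for n in("scene","top"):
    im=get_image(n); cv2.imwrite(f"pics/{n}0.png",im["frame"][:,:,::-1]); np.save(f"{n}.npy",im,allow_pickle=True)
    print({k:im[k] for k in im if k not in("frame","z_map")})
s=telemetry.observe(); print(s, env.pinch_z)
E
```

```text
{'vertical_fov': 47.38933510387951, 'cx': 326.4260033087229, 'cy': 246.79458855919947, 'eye': array([ 1.28565918, -0.17460346,  1.17457813]), 'attitude': array([[ 0.25092587, -0.79211261,  0.55641156],
       [ 0.96800305,  0.20383916, -0.14635469],
       [ 0.00251093,  0.57533227,  0.81791594]])}
{'vertical_fov': 45.818272663076314, 'cx': 324.0623154696265, 'cy': 237.95731190678336, 'eye': array([ 0.38349321, -0.00770862,  1.69931947]), 'attitude': array([[ 0.01388393,  0.99348449, -0.11311854],
       [-0.99990276,  0.01364701, -0.00286859],
       [-0.00130617,  0.11314737,  0.99357736]])}
{'time_s': 0.1, 'q': array([ 6.03147830e+01,  2.18359295e+01,  7.43788797e+01, -1.23394989e-04,
        8.38560791e+01, -1.23367115e+01]), 'qvel': array([ 0.06630642, -0.08450508, -0.13802023, -0.07342037, -0.0288258 ,
        0.01570251]), 'joint_efforts': array([ 5.36787120e-03, -4.49224341e+01, -2.31656492e+01, -9.80196933e-05,
        3.68158813e-03, -5.86433566e-05]), 'position': array([0.16388385, 0.52475152, 0.23079377]), 'tool_rot': array([[-9.54508695e-01,  2.98182459e-01, -6.10860629e-04],
       [ 2.98182969e-01,  9.54508124e-01, -1.07591880e-03],
       [ 2.62251321e-04, -1.20912208e-03, -9.99999235e-01]]), 'ft_force': array([ 0.26756264, -0.56357962, -1.27536129]), 'wrist_torque': array([-0.02029511,  0.02747329,  0.01600667]), 'gripper_force': 0.0, 'grip_width': 0.0854551324571038} 0.0187
```

View pics/scene0.png

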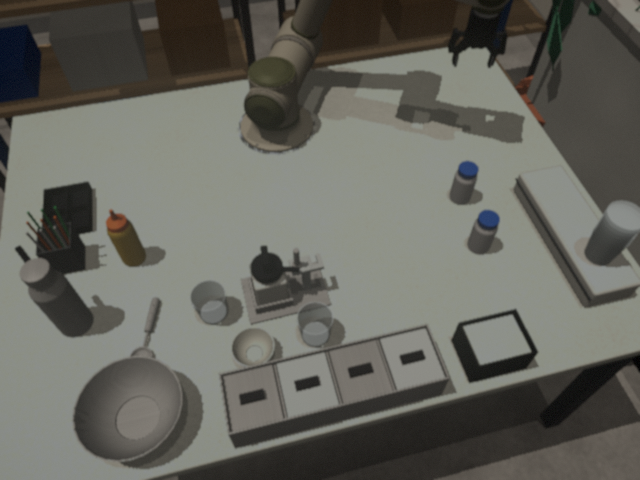

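View pics/top0.png

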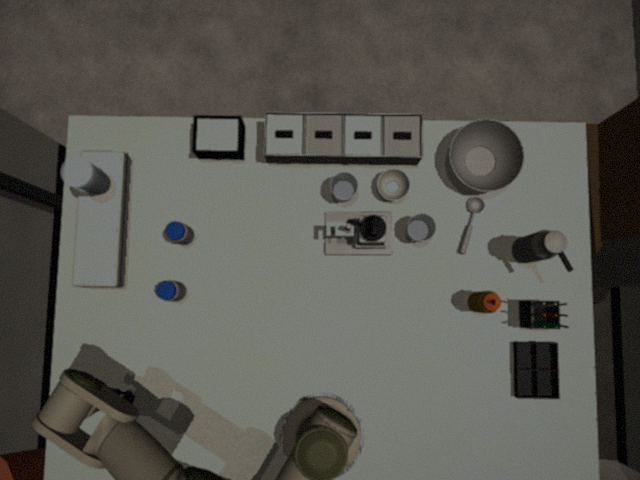

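The holder stands near top pixel (360,232) and scene pixel (280,280). The pin and plate are to its +y side (left in the top picture), with cups at top (417,230) and (343,188). Next I'll take enlarged crops.

Run:
```python
from h import *
for n,(u0,v0,w,h) in {"top":(300,165,140,105),"scene":(180,220,180,135)}.items():
    im=np.load(n+".npy",allow_pickle=True).item()
    c=im["frame"][v0:v0+h,u0:u0+w,::-1]; c=cv2.convertScaleAbs(c,alpha=1.6)
    cv2.imwrite(f"pics/{n}0c.png",cv2.resize(c,(800,600),interpolation=cv2.INTER_CUBIC))
    P=allpts(im); X=P.reshape(-1,3)
    m=(X[:,0]>.4)&(X[:,0]<.75)&(X[:,1]>-.3)&(X[:,1]<.2)
    X=X[m]
    print(n,"table",np.median(X[X[:,2]<.004],0))
    for lo,hi in((.03,.045),(.1,.116),(.11,.13),(.125,.145),(.145,.165),(.165,.19),(.19,.22)):
        Y=X[(X[:,2]>lo)&(X[:,2]<hi)]
        if len(Y): print(lo,hi,len(Y),Y.mean(0).round(4),Y.min(0).round(3),Y.max(0).round(3))
```

```text
top table [ 0.54644257 -0.0026381  -0.00099863]
0.03 0.045 339 [ 0.6324 -0.158   0.0376] [ 0.548 -0.297  0.03 ] [ 0.749 -0.024  0.045]
0.1 0.116 411 [ 0.5885 -0.0767  0.1083] [ 0.557 -0.175  0.1  ] [ 0.63  -0.011  0.116]
0.11 0.13 234 [ 0.5921 -0.0727  0.1169] [ 0.557 -0.175  0.11 ] [ 0.629 -0.011  0.13 ]
0.125 0.145 438 [ 0.5944 -0.1322  0.1377] [ 0.559 -0.175  0.125] [ 0.631 -0.064  0.145]
0.145 0.165 42 [ 0.5907 -0.1252  0.1504] [ 0.562 -0.168  0.145] [ 0.629 -0.063  0.164]
0.165 0.19 139 [ 0.5934 -0.1292  0.1796] [ 0.569 -0.149  0.165] [ 0.619 -0.062  0.189]
0.19 0.22 1 [ 0.5813 -0.1395  0.1902] [ 0.581 -0.139  0.19 ] [ 0.581 -0.139  0.19 ]
scene table [ 0.58370888  0.01906517 -0.00114502]
0.03 0.045 998 [ 0.6568 -0.1653  0.0373] [ 0.547 -0.3    0.03 ] [ 0.75  -0.018  0.045]
0.1 0.116 623 [ 0.6068 -0.0787  0.1072] [ 0.561 -0.172  0.1  ] [ 0.635 -0.004  0.116]
0.11 0.13 324 [ 0.6087 -0.086   0.1199] [ 0.574 -0.17   0.11 ] [ 0.632 -0.005  0.13 ]
0.125 0.145 699 [ 0.6018 -0.1267  0.1369] [ 0.561 -0.17   0.125] [ 0.632 -0.058  0.145]
0.145 0.165 68 [ 0.6088 -0.102   0.1544] [ 0.591 -0.143  0.145] [ 0.622 -0.057  0.165]
0.165 0.19 196 [ 0.5981 -0.1233  0.178 ] [ 0.567 -0.143  0.166] [ 0.622 -0.058  0.185]
```

View pics/top0c.png

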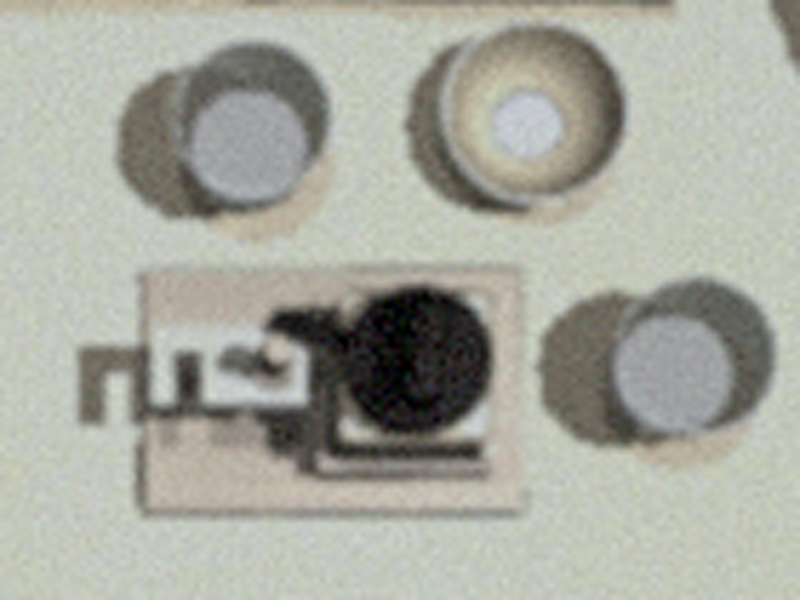

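View pics/scene0c.png

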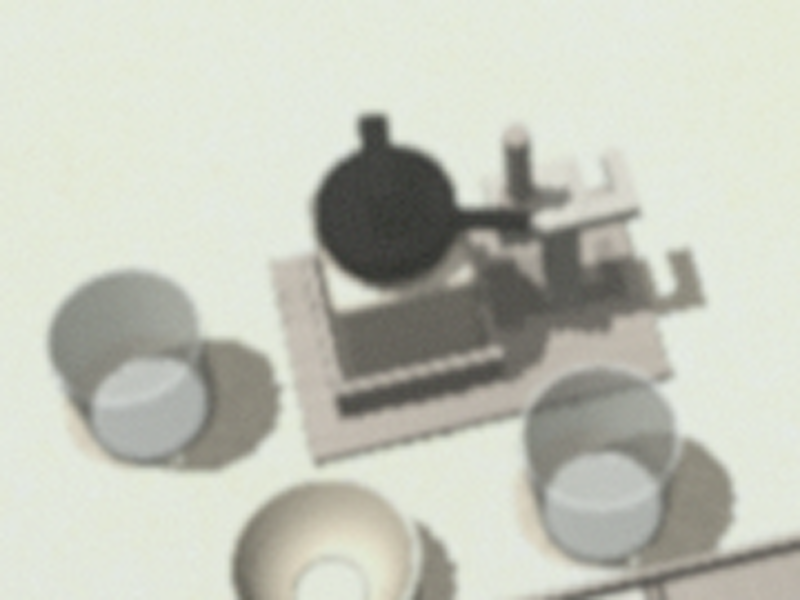

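The crops show the plate at top-crop (230,370), with the notch opening downward (-x) at (188,370). The pin is at (275,355), and the cap, seen along its bar, is at (415,360). The station's axes look close to the world's. Next I'll fit each part.

Run:
```python
from h import *
for n in("top","scene"):
    im=np.load(n+".npy",allow_pickle=True).item()
    X=allpts(im).reshape(-1,3)
    X=X[(X[:,0]>.5)&(X[:,0]<.72)&(X[:,1]>-.25)&(X[:,1]<.05)]
    def show(l,m):
        Y=X[m]; r=cv2.minAreaRect((Y[:,:2]*1000).astype(np.float32)); print(n,l,len(Y),Y.mean(0).round(4),[np.round(a,1) for a in r],Y.min(0).round(3),Y.max(0).round(3))
        return Y
    z=X[:,2];y=X[:,1]
    show("plate",(z>.102)&(z<.112)&(y>-.075))
    Y=show("pin stem",(z>.122)&(z<.18)&(y>-.085)&(y<-.03)); print(Y[Y[:,2]>.13].round(3).tolist())
    c=show("captop",(z>.131)&(z<.142)&(y<-.09)); print(cv2.minEnclosingCircle((c[:,:2]*1000).astype(np.float32)))
    show("bar",(z>.170)&(z<.19)&(y<-.09))
    show("base",(z>.003)&(z<.012))
    show("wall",(z>.030)&(z<.042)&(y<-.0))
    p=np.round(c[(c[:,1]>-.095)],3); print("ear",p[p[:,1].argsort()[-12:]].tolist())
```

```text
top plate 167 [ 0.5924 -0.039   0.1079] [array([592.3, -42.1]), array([38.1, 62.1]), np.float64(0.8)] [ 0.573 -0.073  0.102] [ 0.611 -0.011  0.112]
top pin stem 57 [ 0.6004 -0.0721  0.1454] [array([602. , -72.6]), array([17.6, 33.9]), np.float64(66.5)] [ 0.585 -0.084  0.122] [ 0.62  -0.059  0.178]
[[0.616, -0.069, 0.13], [0.616, -0.075, 0.13], [0.616, -0.078, 0.13], [0.613, -0.083, 0.135], [0.608, -0.075, 0.13], [0.598, -0.067, 0.178], [0.599, -0.071, 0.17], [0.597, -0.065, 0.17], [0.597, -0.071, 0.169], [0.596, -0.073, 0.174], [0.593, -0.065, 0.175], [0.594, -0.068, 0.17], [0.595, -0.071, 0.164], [0.594, -0.073, 0.173], [0.594, -0.076, 0.17], [0.591, -0.062, 0.17], [0.591, -0.065, 0.174], [0.592, -0.068, 0.167], [0.59, -0.07, 0.178], [0.591, -0.073, 0.172], [0.591, -0.063, 0.152], [0.588, -0.065, 0.172], [0.588, -0.068, 0.17], [0.589, -0.071, 0.169], [0.589, -0.073, 0.168], [0.588, -0.063, 0.148], [0.588, -0.066, 0.155], [0.586, -0.068, 0.164], [0.587, -0.071, 0.16], [0.588, -0.074, 0.151], [0.588, -0.067, 0.134], [0.585, -0.069, 0.153], [0.587, -0.072, 0.139]]
top captop 303 [ 0.59
[... 3051 characters left out ...]
]]
scene captop 528 [ 0.5996 -0.1343  0.1382] [array([ 595.1, -133.5]), array([74.1, 72.5]), np.float64(24.1)] [ 0.561 -0.17   0.131] [ 0.632 -0.09   0.142]
((595.329833984375, -130.0962371826172), 40.795623779296875)
scene bar 158 [ 0.5976 -0.1339  0.1799] [array([ 594.7, -133.7]), array([15.8, 55.2]), np.float64(85.9)] [ 0.567 -0.143  0.17 ] [ 0.622 -0.125  0.185]
scene base 2027 [ 0.6219 -0.0944  0.0068] [array([ 610.1, -100.2]), array([219.6, 299.4]), np.float64(0.0)] [ 0.5   -0.25   0.003] [0.72  0.049 0.012]
scene wall 636 [ 0.6528 -0.1414  0.0362] [array([ 632.6, -134.8]), array([172.5, 229.4]), np.float64(0.8)] [ 0.547 -0.25   0.03 ] [ 0.72  -0.019  0.042]
ear [[0.605, -0.09, 0.132]]
```

Request:
{"name": "apply_moves", "arguments": {"series": [[0,0,0,0,0,10.4,0.6],[0,0,0,0,0,10.4,0.6],[0,0,0,0,0,10.4,0.6],[0,0,0,0,0,10.4,0.6],[0,0,0,0,0,10.4,0.6],[0,0,0,0,0,10.4,0.6],[0,0,0,0,0,10.3,0.6]], "grip_force": 40}}

```text
time_s: 0.98
position: [0.1639, 0.5248, 0.231]
tool_rot: [[0.007, 1.0, -0.0], [1.0, -0.007, -0.001], [-0.001, -0.0, -1.0]]
ft_force: [0.7, -0.1, -0.3]
grip_width: 0.0512
gripper_force: 0.0
```

Request:
{"name": "apply_moves", "arguments": {"series": [[-48,35,0,0,0,0,0.6],[-48,35,0,0,0,0,0.6],[-48,35,0,0,0,0,0.6],[-48,35,0,0,0,0,0.6],[-48,35,0,0,0,0,0.6],[-48,35,0,0,0,0,0.6],[-48,35,0,0,0,0,0.6],[-48,35,0,0,0,0,0.6],[-48,35,0,0,0,0,0.6],[-48,35,0,0,0,0,0.6],[-48,35,0,0,0,0,0.6],[-63,43,0,0,0,0,0.6]]}}

```text
time_s: 2.48
position: [0.5845, -0.0567, 0.231]
tool_rot: [[0.001, 1.0, -0.001], [1.0, -0.001, 0.0], [0.0, -0.001, -1.0]]
ft_force: [0.7, 0.4, 0.4]
grip_width: 0.0514
gripper_force: 0.0
```

Request:
{"name": "apply_moves", "arguments": {"series": [[0,0,0,0,0,0,0.6],[0,0,0,0,0,0,0.6]]}}

```text
time_s: 2.72
position: [0.5833, -0.0548, 0.2308]
tool_rot: [[0.001, 1.0, -0.001], [1.0, -0.001, 0.001], [0.001, -0.001, -1.0]]
ft_force: [0.3, 1.0, -0.1]
grip_width: 0.051
gripper_force: 0.0
```

Request:
{"name": "apply_moves", "arguments": {"series": [[-11.5,10,20,0,0,0,0.6],[0,0,15,0,0,0,0.6],[0,0,0,0,0,0,0.6],[0,0,0,0,0,0,0.6]]}}

```text
time_s: 3.22
position: [0.5937, -0.0662, 0.1966]
tool_rot: [[0.0, 1.0, 0.0], [1.0, -0.0, -0.0], [-0.0, 0.0, -1.0]]
ft_force: [-0.4, -0.8, 1.0]
grip_width: 0.0509
gripper_force: 0.0
```

Run:
```python
from h import *
s=telemetry.observe(); print(s["position"],s["grip_width"])
im=get_image("scene"); np.save("s1.npy",im,allow_pickle=True)
u0,v0,w,h=220,215,120,90
c=cv2.convertScaleAbs(im["frame"][v0:v0+h,u0:u0+w,::-1],alpha=1.6)
cv2.imwrite("pics/s1c.png",cv2.resize(c,(800,600),interpolation=cv2.INTER_CUBIC))
for n in("scene","top"):
    im=get_image(n)
    X=allpts(im).reshape(-1,3)
    m=(abs(X[:,0]-.594)<.08)&(abs(X[:,1]+.066)<.04)&(X[:,2]>.19)&(X[:,2]<.245); Y=X[m]
    for lo in(.19,.2,.21,.22,.23):
        Z=Y[(Y[:,2]>lo)&(Y[:,2]<lo+.01)]
        if len(Z): print(n,lo,len(Z),Z.min(0).round(4),Z.max(0).round(4),Z.mean(0).round(4))
```

```text
[ 0.59373792 -0.06624473  0.19656536] 0.05086065222345957
scene 0.19 2 [ 0.6228 -0.0732  0.1962] [ 0.6256 -0.055   0.1991] [ 0.6242 -0.0641  0.1977]
scene 0.2 18 [ 0.567  -0.0761  0.2035] [ 0.6328 -0.0554  0.2099] [ 0.6149 -0.0677  0.2072]
scene 0.21 18 [ 0.621  -0.0761  0.2104] [ 0.6353 -0.0588  0.2196] [ 0.6305 -0.0678  0.2145]
scene 0.22 7 [ 0.6247 -0.0761  0.2207] [ 0.6371 -0.0589  0.2252] [ 0.6335 -0.0674  0.2222]
scene 0.23 1 [ 0.6257 -0.0761  0.2303] [ 0.6257 -0.0761  0.2303] [ 0.6257 -0.0761  0.2303]
top 0.21 2 [ 0.5562 -0.0639  0.2117] [ 0.5588 -0.0638  0.2121] [ 0.5575 -0.0638  0.2119]
```

View pics/s1c.png

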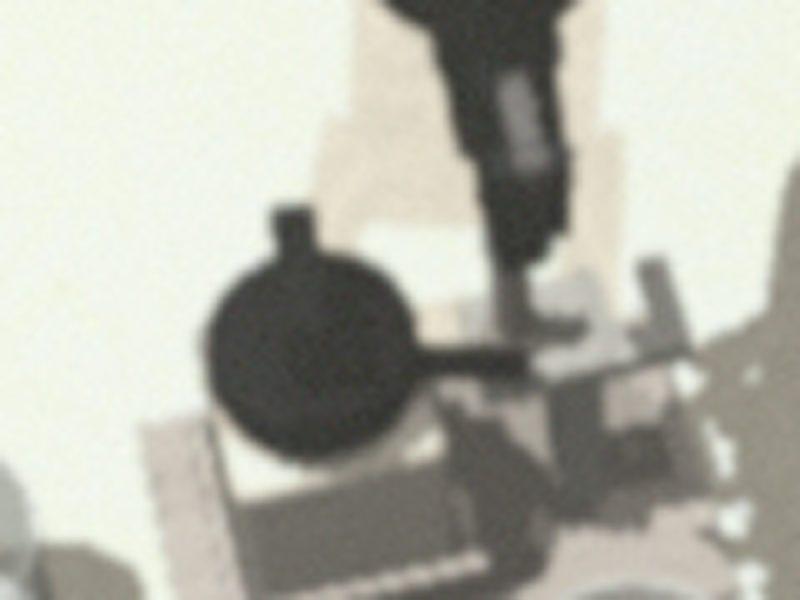

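The crop shows the +x finger standing right above the pin stem (finger tip at about (520,250), stem at (512,300)), and the fingers line up with the pin to within about 2 mm. I'll lower and grip.

Request:
{"name": "apply_moves", "arguments": {"series": [[1.5,0,20,0,0,0,0.6],[0,0,20,0,0,0,0.6],[0,0,16,0,0,0,0.6],[0,0,0,0,0,0,0.6]]}}

```text
time_s: 3.88
position: [0.5934, -0.0649, 0.1398]
tool_rot: [[0.001, 1.0, -0.002], [1.0, -0.001, 0.0], [0.0, -0.002, -1.0]]
ft_force: [0.2, -0.8, -0.0]
grip_width: 0.0513
gripper_force: 0.0
```

Request:
{"name": "apply_moves", "arguments": {"series": [[0,0,0,0,0,0,0.1],[0,0,0,0,0,0,0.1],[0,0,0,0,0,0,0.0],[0,0,0,0,0,0,0.0],[0,0,0,0,0,0,0.0],[0,0,0,0,0,0,0.0]]}}

```text
time_s: 4.62
position: [0.5937, -0.0651, 0.141]
tool_rot: [[0.001, 1.0, 0.001], [1.0, -0.001, -0.0], [-0.0, 0.001, -1.0]]
ft_force: [-3.3, -1.2, 5.9]
grip_width: 0.0131
gripper_force: 39.0
```

Request:
{"name": "apply_moves", "arguments": {"series": [[0,0,-6,0,0,0,0],[0,0,-10,0,0,0,0],[0,0,-12,0,0,0,0],[0,0,-12,0,0,0,0],[0,0,-12,0,0,0,0],[0,0,0,0,0,0,0],[0,0,0,0,0,0,0]]}}

```text
time_s: 5.5
position: [0.5936, -0.065, 0.192]
tool_rot: [[0.001, 1.0, -0.001], [1.0, -0.001, 0.0], [0.0, -0.001, -1.0]]
ft_force: [-0.2, -0.6, -0.9]
grip_width: 0.0131
gripper_force: 38.9
```

Run:
```python
from h import *
s=telemetry.observe(); print(s["position"],s["grip_width"],s["ft_force"])
for n in("scene","top"):
    im=get_image(n); np.save(n+"2.npy",im,allow_pickle=True)
    X=allpts(im).reshape(-1,3)
    m=(abs(X[:,0]-.594)<.03)&(X[:,1]>-.09)&(X[:,1]<.01)&(X[:,2]>.1)&(X[:,2]<.17); Y=X[m]
    for lo,hi in((.104,.113),(.116,.13),(.13,.145),(.145,.16),(.155,.17)):
        Z=Y[(Y[:,2]>lo)&(Y[:,2]<hi)]
        if len(Z): print(n,lo,len(Z),Z.min(0).round(4),Z.max(0).round(4),Z.mean(0).round(4))
im=np.load("scene2.npy",allow_pickle=True).item()
u0,v0,w,h=240,215,120,90
c=cv2.convertScaleAbs(im["frame"][v0:v0+h,u0:u0+w,::-1],alpha=1.6)
cv2.imwrite("pics/s2c.png",cv2.resize(c,(800,600),interpolation=cv2.INTER_CUBIC))
```

```text
[ 0.59356135 -0.06498703  0.19198961] 0.013090044619015577 [-0.16293458 -0.64373566 -0.94522663]
scene 0.104 349 [ 0.5706 -0.0799  0.104 ] [ 0.6153 -0.0037  0.1128] [ 0.5946 -0.0392  0.1084]
scene 0.116 77 [ 0.5944 -0.0895  0.1187] [ 0.6191 -0.0607  0.1299] [ 0.6104 -0.075   0.1258]
scene 0.13 18 [ 0.5953 -0.0789  0.13  ] [ 0.6196 -0.0601  0.1448] [ 0.6012 -0.0662  0.1361]
scene 0.145 5 [ 0.5964 -0.0672  0.1455] [ 0.5995 -0.0605  0.1509] [ 0.5981 -0.064   0.1478]
scene 0.155 48 [ 0.5889 -0.0747  0.1601] [ 0.6064 -0.0521  0.1697] [ 0.599  -0.0644  0.1655]
top 0.104 109 [ 0.5729 -0.0593  0.104 ] [ 0.6105 -0.0111  0.1129] [ 0.5901 -0.035   0.1088]
top 0.116 8 [ 0.5726 -0.0533  0.1163] [ 0.6091 -0.0111  0.1188] [ 0.5897 -0.0286  0.1172]
```

View pics/s2c.png

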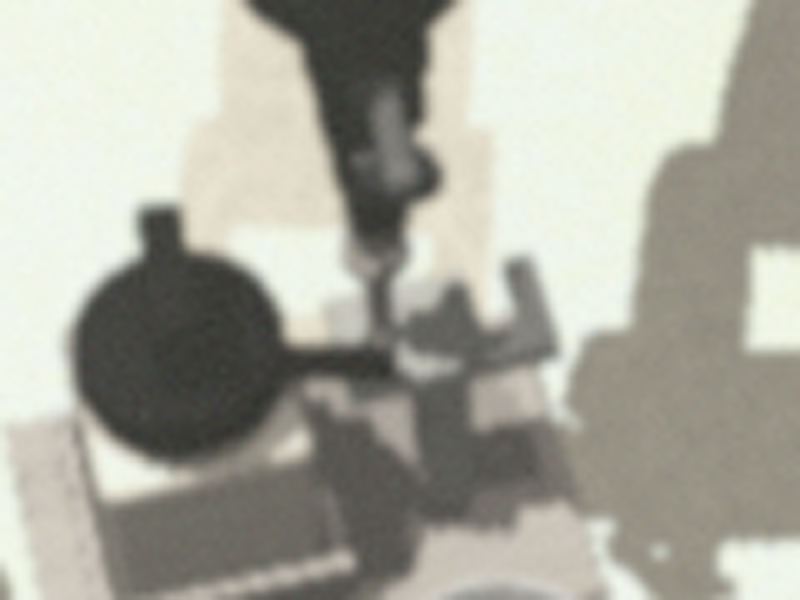

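The pin hangs upright in the fingers, collar at (378,258) and foot at about (385,335), clear of the plate. The notch opening is at (500,290). I'll carry the pin +42 mm in y and lower it.

Request:
{"name": "apply_moves", "arguments": {"series": [[14,-0.3,0,0,0,0,0],[14,-0.4,0,0,0,0,0],[14,-0.3,0,0,0,0,0],[0,0,0,0,0,0,0],[0,0,10,0,0,0,0],[0,0,10,0,0,0,0],[0,0,0,0,0,0,0],[0,0,0,0,0,0,0]]}}

```text
time_s: 6.6
position: [0.5929, -0.0233, 0.1723]
tool_rot: [[0.001, 1.0, 0.0], [1.0, -0.001, -0.0], [-0.0, 0.0, -1.0]]
ft_force: [0.8, 1.0, -0.6]
grip_width: 0.0128
gripper_force: 38.9
```

Request:
{"name": "apply_moves", "arguments": {"series": [[0,0,10,0,0,0,0],[0,0,10,0,0,0,0],[0,0,7,0,0,0,0],[0,0,0,0,0,0,0],[0,0,0,0,0,0,0]]}}

```text
time_s: 7.22
position: [0.5929, -0.023, 0.1455]
tool_rot: [[0.001, 1.0, 0.0], [1.0, -0.001, -0.0], [-0.0, 0.0, -1.0]]
ft_force: [-0.4, 0.6, -0.9]
grip_width: 0.0123
gripper_force: 38.9
```

Request:
{"name": "apply_moves", "arguments": {"series": [[0,0,2,0,0,0,0],[0,0,2,0,0,0,0],[0,0,1,0,0,0,0],[0,0,0,0,0,0,0],[0,0,0,0,0,0,0]]}}

```text
time_s: 7.85
position: [0.5928, -0.0231, 0.141]
tool_rot: [[0.001, 1.0, 0.001], [1.0, -0.001, -0.0], [-0.0, 0.001, -1.0]]
ft_force: [-2.4, 0.3, 5.7]
grip_width: 0.0129
gripper_force: 39.6
```

Contact force is 5.7 N at the same height as before, so the collar rests on the plate. I'll release and look.

Request:
{"name": "apply_moves", "arguments": {"series": [[0,0,0,0,0,0,0.2],[0,0,0,0,0,0,0.4],[0,0,0,0,0,0,0.6],[0,0,0,0,0,0,0.6],[0,0,0,0,0,0,0.6],[0,0,-20,0,0,0,0.6],[0,0,-35,0,0,0,0.6],[0,0,-35,0,0,0,0.6],[0,0,0,0,0,0,0.6]]}}

```text
time_s: 8.98
position: [0.5936, -0.0232, 0.233]
tool_rot: [[0.001, 1.0, 0.005], [1.0, -0.001, -0.001], [-0.001, 0.005, -1.0]]
ft_force: [0.9, 0.5, -0.2]
grip_width: 0.0511
gripper_force: 0.0
```

Run:
```python
from h import *
im=get_image("scene")
X=allpts(im).reshape(-1,3)
m=(abs(X[:,0]-.594)<.03)&(X[:,1]>-.055)&(X[:,1]<.02)
for lo,hi in((.104,.113),(.113,.122),(.125,.165),(.165,.18)):
    Z=X[m&(X[:,2]>lo)&(X[:,2]<hi)]
    if len(Z): print(lo,len(Z),Z.min(0).round(4),Z.max(0).round(4),Z.mean(0).round(4))
u0,v0,w,h=240,215,120,90
c=cv2.convertScaleAbs(im["frame"][v0:v0+h,u0:u0+w,::-1],alpha=1.6)
cv2.imwrite("pics/s3c.png",cv2.resize(c,(800,600),interpolation=cv2.INTER_CUBIC))
```

```text
0.104 242 [ 0.5718 -0.0549  0.1041] [ 0.6145 -0.0035  0.1129] [ 0.5959 -0.0331  0.1088]
0.113 49 [ 0.5867 -0.0515  0.113 ] [ 0.6162 -0.0054  0.1219] [ 0.5996 -0.0232  0.1159]
0.125 68 [ 0.5907 -0.0287  0.1252] [ 0.6016 -0.0141  0.1647] [ 0.5975 -0.022   0.1461]
0.165 29 [ 0.585  -0.0284  0.1654] [ 0.6018 -0.0141  0.1748] [ 0.5945 -0.022   0.17  ]
```

View pics/s3c.png

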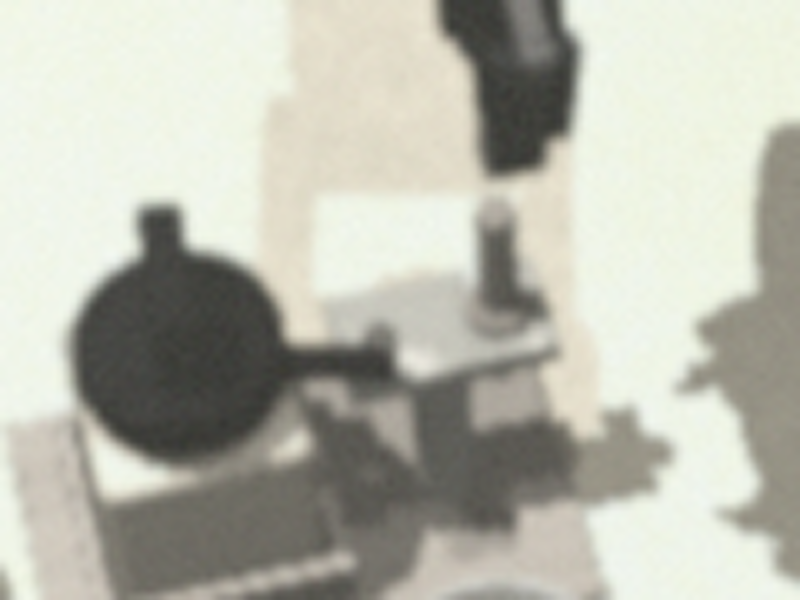

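The pin hangs upright in the notch, top at (497,205) and collar on the plate at (500,318), with its stem axis at y about -0.022, as planned. Next I'll turn the tool and go over the cap bar.

Request:
{"name": "apply_moves", "arguments": {"series": [[-28,0.3,0,0,0,0,0.7],[-28,0.3,0,0,0,0,0.7],[-28,0.3,0,0,0,0,0.7],[-28,0,0,0,0,0,0.7],[0,0,0,0,0,0,0.7],[0,0,0,0,0,10.5,0.7],[0,0,0,0,0,10.5,0.7],[0,0,0,0,0,10.5,0.7],[0,0,0,0,0,10.5,0.7],[0,0,0,0,0,10.5,0.7]]}}

```text
time_s: 10.28
position: [0.5933, -0.1338, 0.2294]
tool_rot: [[0.797, 0.604, -0.001], [0.604, -0.797, 0.001], [-0.001, -0.002, -1.0]]
ft_force: [-0.3, 0.0, 0.3]
grip_width: 0.0597
gripper_force: 0.0
```

Request:
{"name": "apply_moves", "arguments": {"series": [[0,0,0,0,0,10.5,0.7],[0,0,0,0,0,10.5,0.7],[0,0,0,0,0,10.5,0.7],[0,0,0,0,0,10.4,0.7],[0,0,0,0,0,0,0.7],[0,0,0,0,0,0,0.7]]}}

```text
time_s: 11.02
position: [0.5935, -0.1344, 0.2299]
tool_rot: [[0.997, -0.074, -0.001], [-0.074, -0.997, 0.0], [-0.001, -0.0, -1.0]]
ft_force: [-0.1, -0.3, 0.3]
grip_width: 0.06
gripper_force: 0.0
```

Run:
```python
from h import *
s=telemetry.observe(); print(s["position"],s["tool_rot"].round(3),s["grip_width"],s["q"].round(1))
im=get_image("scene")
X=allpts(im).reshape(-1,3)
m=(abs(X[:,0]-.594)<.05)&(abs(X[:,1]+.135)<.05)
for lo,hi in((.131,.142),(.172,.185),(.215,.23),(.23,.25)):
    Z=X[m&(X[:,2]>lo)&(X[:,2]<hi)]
    if len(Z): print(lo,len(Z),Z.min(0).round(4),Z.max(0).round(4),Z.mean(0).round(4), cv2.minAreaRect((Z[:,:2]*1000).astype(np.float32)))
c=cv2.convertScaleAbs(im["frame"][200:305,200:340,::-1],alpha=1.6)
cv2.imwrite("pics/s4c.png",cv2.resize(c,(800,600),interpolation=cv2.INTER_CUBIC))
```

```text
[ 0.59347477 -0.13442972  0.22993433] [[ 0.997 -0.074 -0.001]
 [-0.074 -0.997  0.   ]
 [-0.001 -0.    -1.   ]] 0.05998500816047453 [-23.9  27.9  64.5   0.   87.7  70.3]
0.131 522 [ 0.5592 -0.1697  0.131 ] [ 0.6317 -0.0882  0.1419] [ 0.5992 -0.1339  0.1382] ((594.5748291015625, -133.81887817382812), (73.42118072509766, 72.05082702636719), 26.8482723236084)
0.172 150 [ 0.5666 -0.1429  0.1721] [ 0.623  -0.1247  0.1848] [ 0.597  -0.1338  0.1803] ((595.010009765625, -133.6778564453125), (15.80753231048584, 55.79926681518555), 85.80623626708984)
0.23 44 [ 0.5854 -0.1761  0.2349] [ 0.6086 -0.092   0.25  ] [ 0.6019 -0.1384  0.2438] ((600.0751342773438, -133.91940307617188), (83.66290283203125, 18.49834632873535), 79.58052062988281)
```

View pics/s4c.png

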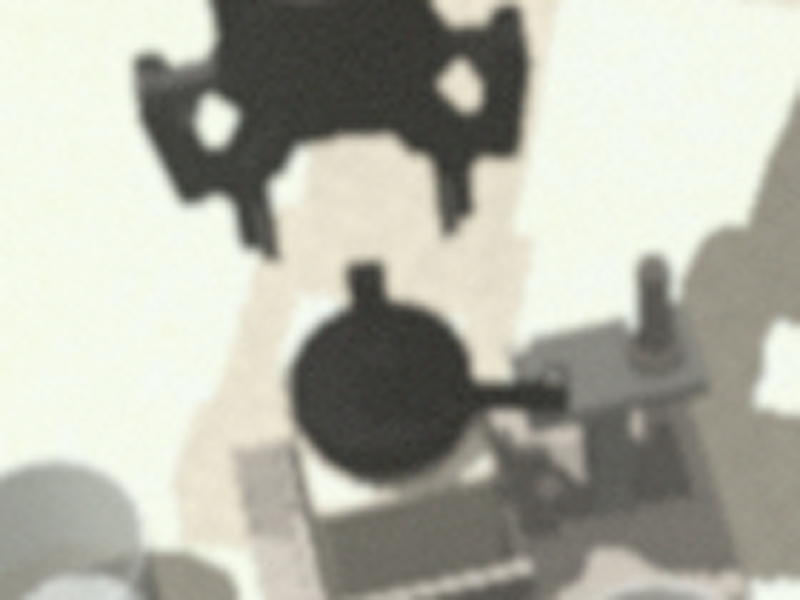

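The fingers straddle the bar: tips at (262,250) and (455,225), bar top at (365,270). The parked pin is clear at (655,300). I'll descend and grip.

Request:
{"name": "apply_moves", "arguments": {"series": [[1,0,20,0,0,0,0.7],[0,0,25,0,0,0,0.7],[0,0,25,0,0,0,0.7],[0,0,15,0,0,0,0.7],[0,0,0,0,0,0,0.7],[0,0,0,0,0,0,0.7]], "grip_force": 90}}

```text
time_s: 11.82
position: [0.595, -0.1353, 0.1463]
tool_rot: [[0.997, -0.077, 0.002], [-0.077, -0.997, -0.001], [0.002, 0.001, -1.0]]
ft_force: [0.6, 0.2, 0.3]
grip_width: 0.06
gripper_force: 0.0
```

Request:
{"name": "apply_moves", "arguments": {"series": [[0,0,0,0,0,0,0.2],[0,0,0,0,0,0,0.1],[0,0,0,0,0,0,0],[0,0,0,0,0,0,0],[0,0,0,0,0,0,0],[0,0,0,0,0,0,0]]}}

```text
time_s: 12.58
position: [0.5947, -0.1351, 0.1458]
tool_rot: [[0.997, -0.077, 0.001], [-0.077, -0.997, -0.0], [0.001, 0.0, -1.0]]
ft_force: [-1.4, 0.5, 6.1]
grip_width: 0.0156
gripper_force: 87.7
```

Request:
{"name": "apply_moves", "arguments": {"series": [[0,0,0,0,0,-4,0],[0,0,0,0,0,-6,0],[0,0,0,0,0,-6,0],[0,0,0,0,0,-6,0],[0,0,0,0,0,-6,0],[0,0,0,0,0,0,0]]}}

```text
time_s: 13.32
position: [0.5949, -0.1351, 0.1458]
tool_rot: [[0.916, 0.4, 0.001], [0.4, -0.916, -0.0], [0.001, 0.001, -1.0]]
ft_force: [1.3, 0.5, 5.7]
grip_width: 0.0148
gripper_force: 88.1
```

Run:
```python
from h import *
s=telemetry.observe(); print(s["position"],s["tool_rot"].round(3),s["grip_width"],s["ft_force"],s["wrist_torque"])
```

```text
[ 0.59494745 -0.1351222   0.14584863] [[ 0.916  0.4    0.001]
 [ 0.4   -0.916 -0.   ]
 [ 0.001  0.001 -1.   ]] 0.014801159687625787 [1.26420867 0.46035032 5.68889576] [ 0.17717712 -0.04176742  0.25125747]
```

Request:
{"name": "apply_moves", "arguments": {"series": [[0,0,0,0,0,-6,0],[0,0,0,0,0,-6,0],[0,0,0,0,0,-6,0],[0,0,0,0,0,-6,0],[0,0,0,0,0,-6,0],[0,0,0,0,0,-6,0],[0,0,0,0,0,-6,0],[0,0,0,0,0,-6,0],[0,0,0,0,0,0,0],[0,0,0,0,0,0,0]]}}

```text
time_s: 14.58
position: [0.595, -0.1345, 0.1475]
tool_rot: [[0.316, 0.949, 0.003], [0.949, -0.316, -0.0], [0.001, 0.003, -1.0]]
ft_force: [-3.6, 5.4, 16.9]
grip_width: 0.0151
gripper_force: 89.7
```

Run:
```python
from h import *
s=telemetry.observe(); R=s["tool_rot"]; print(s["position"],np.degrees(np.arctan2(R[1,0],R[0,0])),s["grip_width"],s["ft_force"],s["wrist_torque"])
```

```text
[ 0.59501994 -0.13448652  0.14751144] 71.5526842824344 0.015120797874778711 [-3.60307239  5.36274404 16.93943116] [0.9233182  0.66625368 0.12395463]
```

Upward push has risen to 17 N and the torque has dropped, so the threads are free. I'll lift gently at first.

Request:
{"name": "apply_moves", "arguments": {"series": [[0,0,-2,0,0,0,0],[0,0,-2,0,0,0,0],[0,0,-2,0,0,0,0],[0,0,0,0,0,0,0],[0,0,0,0,0,0,0]]}}

```text
time_s: 15.2
position: [0.5943, -0.135, 0.1508]
tool_rot: [[0.317, 0.949, -0.001], [0.949, -0.317, 0.001], [0.0, -0.001, -1.0]]
ft_force: [-1.2, 0.9, -1.0]
grip_width: 0.015
gripper_force: 87.6
```

Request:
{"name": "apply_moves", "arguments": {"series": [[0,0,-5,0,0,0,0],[0,0,-8,0,0,0,0],[0,0,-10,0,0,0,0],[0,0,-12,0,0,0,0],[0,0,-12,0,0,0,0],[0,0,-8,0,0,0,0],[0,0,0,0,0,0,0],[0,0,0,0,0,0,0],[0,0,0,0,0,0,0],[0,0,0,0,0,0,0]]}}

```text
time_s: 16.45
position: [0.5945, -0.1351, 0.206]
tool_rot: [[0.316, 0.949, -0.001], [0.949, -0.316, 0.0], [0.0, -0.001, -1.0]]
ft_force: [0.2, 0.0, -1.6]
grip_width: 0.0153
gripper_force: 87.6
```

Run:
```python
from h import *
s=telemetry.observe(); print(s["position"],s["grip_width"],s["ft_force"],s["gripper_force"])
im=get_image("scene")
c=cv2.convertScaleAbs(im["frame"][190:310,190:350,::-1],alpha=1.6)
cv2.imwrite("pics/s5c.png",cv2.resize(c,(800,600),interpolation=cv2.INTER_CUBIC))
```

```text
[ 0.59449523 -0.13507617  0.20602009] 0.015251570749772986 [ 0.24878466  0.03905768 -1.57725783] 87.63641953468323
```

View pics/s5c.png

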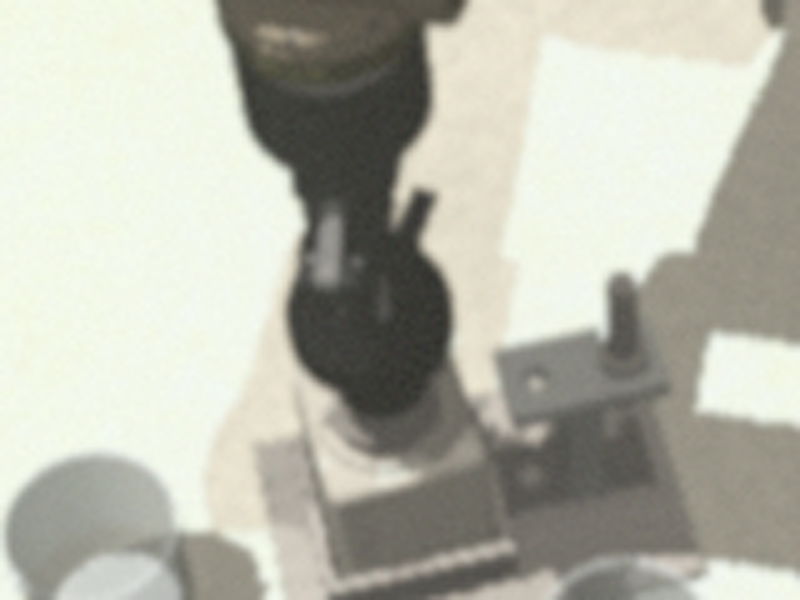

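The cap (370,320) is held level above the open jar, whose neck shows at (395,430). The jar is seated and the pin is parked at (622,320). I'll hand in.

```bash
python3 -c "
from h import *
print(env.close_job())"
```

```text
the job is handed in; nothing more can be done
None
```

The job is handed in at about 16.5 s of the 45 s limit, with the pin hanging in the notch and the cap gripped level about 4 cm above the mouth of the seated jar; the judge's verdict was not shown.

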